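Fit the keyed turntable plate on the evidence stage over its separator sheet

ROBOT

A 7-joint arm with a two-finger parallel gripper is mounted at the origin on the work surface. World frame = base frame: x ahead of the robot, y to its left, z up, the work surface at z = 0. Lengths are in m, angles in rad, forces in N, time in s.
With the tool pointing down it reaches from about 0.4 to 0.85 m from the base axis. Payload 10.4 kg.
Tool frame: the origin (TCP) lies midway between the tips of the shut fingers; the grasp point (between the pads) lies ctrl.tcp_to_grasp behind it (ctrl.tcp_to_grasp is the distance from the TCP to the grasp point, in m); z points along the fingers, y is the line along which they close (so a half turn about z gives the same grasp; the last joint's range is limited). The gripper opens to 85 mm and grips with 20 to 120 N. Pads are 22 mm wide; open, the fingers measure 114 mm over their backs; the gripper's body (76 mm by 85 mm) begins 54 mm behind the grasp point. The pads swing forward as they close: fully open they stand 13 mm farther back than shut.
Start: joints at [1.134, 0.332, -0.065, 1.46, 0.022, 1.35, -0.088], TCP at [0.251, -0.572, 0.231] pointing down, gripper open.
Joint ranges: [-2.6, 2.6], [-0.5, 2.12], [-1.47, 1.34], [0.16, 2.42], [-1.27, 4.41], [0.06, 2.06], [-2.6, 2.6]. Speed limits (rad/s): [2.22, 2.22, 2.79, 2.79, 3.14, 3.14, 3.14].

INTERFACE

Orientations are given as a unit quaternion [x, y, z, w].
In Python, from workcell import readout, imaging, workorder, cut_out, ctrl gives the robot as it stands.
- The arm moves only by the tool servo_tool, never from a script. Its argument "targets" is a list of rows, each an object with "jaw": the opening, from 0 (shut) to 1 (fully open); "dp": the shift along the world's x, y, z in cm, a list of three; "roll": the turn about the world's z in rad. In form: [{"jaw": jaw, "dp": [dx, dy, dz], "roll": roll}, ...]. A call has 1 to 12 rows; each row is the pose to reach, as a shift and turn from the pose commanded when the call began; what a row does not reach only later rows make up. A row lasts 1/8 s, in which the tool goes at most 62.5 mm and 10.7 degrees, less where a joint would pass 70% of its speed; a pose out of reach is approached as far as the arm can. A call with a gripper value outside its range is refused whole. The fingers move at their own pace and stop on an object; the grip force is fixed at half the most. Time passes only in rows, so rows that repeat a pose let the fingers close. It gives the time, the measured TCP pose, the force and the opening at its end, in the units of the state.
- readout.observe(): the state, without advancing time (a new reading comes with each control period).
- imaging.get_image(name): name is "scene" or "top" or "wrist"; returns the picture (420x560x3 uint8, red, green, blue); there is no depth.
- imaging.calibration(name): a dict with "fx", "fy", "cx", "cy" (pixels), "position" and "orientation" of the camera in the world. Camera axes: x right, y up, looking along -z (the intrinsics and any distortion apply to the point x, -y, -z); pixel columns grow to the right and rows downward; lengths in m; the calibration is good to about 2 mm. A picture is of the moment at which its call begins: read the wrist's pose just before it. calibration takes no time and is no camera call; for the wrist camera it gives the pose at the moment of the call.
- workorder.sign_off(): hands the job in, once; it reports no verdict.
Trained networks look in the newest picture that a camera, given by its name, has taken for a name from the list of things; names that differ only in an ending like _2 or _b are one class to them, and where a whole thing is asked for, a point or a joint stands for the part that bears it (a point fixed in the world has none). Each returns a list of dicts, best first, with "confidence" (0 to 1); they miss things now and then, are a little off and sometimes report something else, mostly with a low value. They report only what shows in the picture. A call takes as long as a camera call. They do not tell look-alikes from the thing itself.
- cut_out(camera, name): "mask" (420x560 bool, what is visible of it) and "rect" ([centre column, centre row, width, height] in pixels, round what is visible of it).
The state is a dict: "time": time; "qpos": joint angles; "joint_vel": joint speeds; "joint_torque": joint torques, N m; "eef_pos": TCP position; "ee_rot": TCP orientation; "ft_force": force on the tool from outside, world axes, zero at the start; "torque": the same for the moment, N m; "finger_gap": opening from 0.0 (shut) to 1.0 (fully open).
Only numpy, scipy, OpenCV 4.12 (cv2) and the standard library are available. Lean on these libraries where they do the work, as an engineer would, in place of code of your own. Each camera call takes 0.05 s, during which the arm holds its last target. There are 200 camera calls.

TASK

Lift the white separator sheet by its blue tab, lay it flat on the square examination stage with its opening around the steel boss, and let go of it. Then put the round turntable plate on top: set its shaft in the boss, turn it until the key slips into the keyway, and keep pushing against the spring until it is fully home, flat on the sheet. Finish while still holding the plate pressed down, and leave the jar, carton and yellow scale bar where they are.

Things in the scene. Friction and masses are not known exactly. Their poses are not given: they have to be found in the camera images.
- hub: Examination stage, fixed to the table, does not turn: black bellows pedestal with a square dark grey metal top, 180 x 180 mm, 70 mm high. Origin on the table under its centre, z up. From its centre the keyway of the steel boss lies towards the stage's own +x; a yellow stripe on the top points outward from the keyway.
- bore (a point): Mouth of the steel boss in the middle of the stage: centre of its rim, 74 mm above the table. The boss is 46 mm in diameter and stands 4 mm above the stage top. Vertical round bore of 26 mm diameter; a keyway slot 11 mm wide, reaching to radius 20 mm, runs all the way down its +x side. Axes as the stage's.
- plunger (a joint): Brass spring plunger at the bottom of the bore, under the shaft. 0 = up (its top 44 mm above the table); grows in m as it is pressed down, 0.012 at most. The spring pushes up with 6 N at 0 and 10 N at 0.008. With the plate fully home on the sheet it reads 0.008; the plate's own weight does not press it.
- sheet_hole (a point): White rigid separator sheet, 190 x 140 mm, 6 mm thick, 0.15 kg, with a square opening 60 x 60 mm in its middle; starts lying flat on the table. This point is the centre of the opening, halfway through the thickness; x along the 190 mm side, away from the tab, z up.
- sheet_tab (a point): Centre of the sheet's upright blue lifting tab, 85 mm from the middle of the opening along the sheet's -x. The tab is 12 mm thick (along the sheet's x), 30 mm wide (y) and stands 26 mm above the sheet: this point is 13 mm above the sheet's upper face, 19 mm above its underside. Axes as the sheet's.
- plate_grip (a point): Round grey turntable plate, 120 mm diameter, 8 mm thick, about 0.35 kg, with a black bar handle in the middle of its top: 20 mm thick (along the plate's x), 44 mm long (y), 30 mm high. This point is the handle's centre, 15 mm above the plate's upper face, 23 mm above its underside. A yellow stripe on top, on the +x side, lies above the key. z up.
- shaft_tip (a point): Lower end of the plate's steel shaft (on its axis, 40 mm below the plate's underside). Shaft 24 mm diameter, tapering to 18 mm over the last 5 mm. A brass key 8 mm wide, reaching to radius 18 mm, on the plate's +x side runs from the underside down to 12 mm above this tip, so the plain 12 mm enter the bore first. Axes as the plate's.
- stand: Orange parking ring fixed to the table, 80 mm outside, 54 mm inside diameter, 55 mm high; the plate starts resting on it with its shaft hanging inside. Origin on the table under its centre.
- jar_mid (a point): Amber jar with black cap, 48 mm diameter, 60 mm high, loose; leave it alone. Point halfway up.
- carton_mid (a point): Black and gold carton, 60 x 150 mm, 50 mm high, loose; leave it alone. Point at its centre.
- gauge_mid (a point): Yellow photo scale bar lying on the table, 30 x 140 mm, 8 mm thick, loose; leave it alone. Point at its centre.
Not all that is in view belongs to the job. Of the things shaped like the part that bears plate_grip, the grey one is meant. Of the things that look like the part that bears sheet_hole, the larger one is meant.

How it is judged:
By the outcome, as a careful person would: the job done as asked, in the order asked, and still so for the second after the job is handed in, while the arm keeps its last pose, push and grip.
It also fails if it takes over 54 s, if anything falls off the work surface, if the arm or the gripper's body presses on something with over 40 N, if the wrist force passes 120 N, or if a joint passes its speed limit or range.

## Working session

There is one attempt and no reset: what is moved stays moved. The work goes in short steps, Python scripts to look and compute and a tool call to move; the robot and the scene stay as the last step left them, time stands still between calls to the robot, and variables do not carry over. Pictures are saved under pics/ and viewed, on a budget of 10 in all, crops included, one or two more only if the job needs it, and the job is handed in when it is done.

Besides the shell and the picture viewer there is one more tool, called after ">>>" in YAML: its name, and indented under it one key for each argument. servo_tool: Moves the arm, as the interface text tells. Its arguments: {"type":"object","properties":{"targets":{"type":"array"}},"required":["targets"]}

```bash
mkdir -p pics; cat > h.py <<'E'
import numpy as np, cv2
from scipy.spatial.transform import Rotation as R
from workcell import readout, imaging, workorder, cut_out, ctrl
def ray(cal,u,v):
    d=np.array([(u-cal['cx'])/cal['fx'],-(v-cal['cy'])/cal['fy'],-1.])
    return np.array(cal['position']),R.from_quat(cal['orientation']).apply(d)
def onz(cal,u,v,z):
    p,d=ray(cal,u,v); return p+d*(z-p[2])/d[2]
def px(cal,P):
    c=R.from_quat(cal['orientation']).inv().apply(np.atleast_2d(P)-np.array(cal['position']))
    return np.c_[cal['cx']+cal['fx']*c[:,0]/-c[:,2],cal['cy']-cal['fy']*c[:,1]/-c[:,2]]
def tri(rays):
    A=0;b=0
    for p,d in rays:
        d=d/np.linalg.norm(d);M=np.eye(3)-np.outer(d,d);A=A+M;b=b+M@p
    return np.linalg.solve(A,b)
def save(n,im): cv2.imwrite('pics/'+n,cv2.cvtColor(im,cv2.COLOR_RGB2BGR))
E
python3 - <<'E'
from h import *
print(ctrl.tcp_to_grasp, readout.observe())
for c in ['scene','top']:
    im=imaging.get_image(c); save(c+'0.png',im); cal=imaging.calibration(c); print(c,cal)
    for n in ['hub','sheet_hole','sheet_tab','plate_grip','stand','jar_mid','carton_mid','gauge_mid']:
        for r in cut_out(c,n)[:3]:
            print(n,round(r['confidence'],2),np.round(r['rect']),np.round(onz(cal,*r['rect'][:2],0.03),3), r['mask'].sum())
E
```

```text
0.0187 {'time': 0.0, 'qpos': array([ 1.13440317,  0.33286257, -0.06471602,  1.46093042,  0.02159961,
        1.3499099 , -0.08849129]), 'joint_vel': array([ 0.00160799, -0.00069395, -0.00060394,  0.00034134,  0.00020552,
        0.00225276,  0.00040829]), 'joint_torque': array([-3.69360678e-04, -6.25437212e+01,  4.90596215e-02, -3.91620004e+01,
        1.61235826e-02,  9.74553754e-03,  4.51306107e-05]), 'eef_pos': array([ 0.25115655, -0.57190676,  0.23052699]), 'ee_rot': array([ 9.78668324e-01,  2.05445397e-01, -1.74741389e-04, -6.85385694e-04]), 'ft_force': array([-0.51414973,  0.18138648, -0.4460511 ]), 'torque': array([ 0.02960349, -0.08159811,  0.03832664]), 'finger_gap': 1.0015443793358272}
scene {'fx': 433.4012447417347, 'fy': 433.4012447417347, 'cx': 282.3904319885318, 'cy': 204.88875488577233, 'position': array([1.53455645, 0.18321467, 0.68299641]), 'orientation': array([0.3271389 , 0.36590948, 0.6595772 , 0.56925241])}
hub 0.75 [263. 220.  79.  62.] [0.556 0.003 0.03 ] 4179
sheet_hole 0.87 [447. 270.  53.  34.] [0.694 0.467 0.03 ] 1270
sheet_hole 0.6 [366. 225.  68.  50.] [0
[... 622 characters left out ...]
6]), 'orientation': array([ 0.04778284, -0.04494587, -0.70131092,  0.70983073])}
hub 0.73 [298. 216.  81.  78.] [ 0.561 -0.007  0.03 ] 4307
sheet_hole 0.94 [141. 183.  33.  46.] [0.653 0.456 0.03 ] 1225
sheet_hole 0.67 [198. 238.  64.  74.] [0.494 0.28  0.03 ] 2669
sheet_tab 0.7 [138. 182.  35.  43.] [0.655 0.464 0.03 ] 1213
sheet_tab 0.66 [198. 238.  64.  74.] [0.493 0.28  0.03 ] 2647
plate_grip 0.64 [429. 164.  41.  42.] [ 0.721 -0.393  0.03 ] 1308
stand 0.6 [297. 216.  84.  76.] [ 0.56  -0.004  0.03 ] 4241
jar_mid 0.79 [262. 136.  19.  16.] [0.8   0.103 0.03 ] 234
carton_mid 0.59 [340. 140.  55.  33.] [ 0.79 -0.13  0.03] 1226
gauge_mid 0.65 [305. 278.  50.  17.] [ 0.384 -0.028  0.03 ] 468
```

```bash
ls . pics
```

```text
.:
h.py
pics

pics:
scene0.png
top0.png
```

```bash
cd pics; python3 -c "
import cv2,numpy as np
a=cv2.imread('scene0.png')[160:330,60:500];b=cv2.imread('top0.png')[110:310,100:470]
a=cv2.resize(a,(780,300));b=cv2.resize(b,(555,300))
c=np.zeros((600,780,3),np.uint8);c[:300]=a;c[300:,:555]=b
cv2.imwrite('both.png',c)"
```

```text
(no output)
```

View pics/both.png

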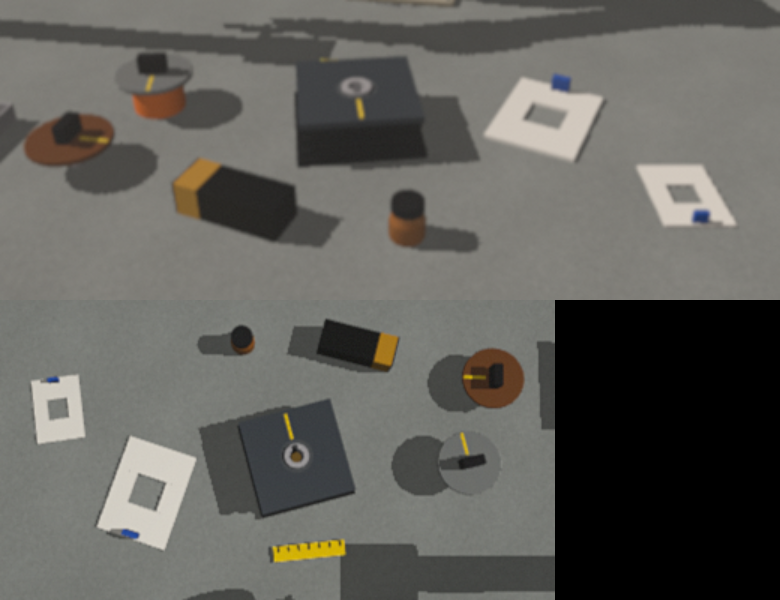

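The top view shows the big sheet's hole near full-image px (198,237), with its blue tab at (186,266). The boss is at (298,214) with its stripe pointing up, and the grey plate's handle is at (415,217) on the orange ring. Next I measure these by colour in both views.

```bash
python3 - <<'E'
from h import *
C={c:imaging.calibration(c) for c in ['scene','top']}
I={c:cv2.cvtColor(cv2.imread(f'pics/{c}0.png'),cv2.COLOR_BGR2RGB) for c in C}
def cent(c,f,box):
    a=I[c].astype(int); x0,x1,y0,y1=box
    m=np.zeros(a.shape[:2],bool); m[y0:y1,x0:x1]=f(a[...,0],a[...,1],a[...,2])[y0:y1,x0:x1]
    n,l,s,ct=cv2.connectedComponentsWithStats(m.astype(np.uint8)); k=1+np.argmax(s[1:,4]); return ct[k],l==k
blue=lambda r,g,b:(b>r+40); white=lambda r,g,b:(r>150)&(abs(r-b)<40); yel=lambda r,g,b:(r>b+60)&(g>b+40)
black=lambda r,g,b:(r+g+b<110); 
def both(n,f,b1,b2):
    a,_=cent('scene',f,b1); b,_=cent('top',f,b2)
    P=tri([ray(C['scene'],*a),ray(C['top'],*b)]); print(n,a,b,P.round(4), px(C['top'],P).round(1)-b.round(1)); return P
tab=both('tab',blue,(360,395,195,220),(170,205,255,275))
hs=both('hubstripe',yel,(250,275,213,230),(280,305,180,208))
ps=both('platestripe',yel,(138,152,200,213),(400,420,192,215))
both('handle',black,(130,160,185,203),(400,428,205,230))
# sheet top plane
_,m=cent('top',white,(160,235,190,285))
q=cv2.findContours(m.astype(np.uint8),cv2.RETR_EXTERNAL,2)[0]; q=max(q,key=cv2.contourArea)[:,0]
W=np.array([onz(C['top'],*p,0.006)[:2] for p in q]); r=cv2.minAreaRect((W*1000).astype(np.float32)); print('sheet',r)
# boss: bright ring
for c,b,f in [('top',(285,312,200,230),None),('scene',(240,285,195,222),None)]:
    ct,mm=cent(c,lambda r,g,b:(r+g+b>330)&(abs(r-b)<40),b); print(c,'boss',ct,mm.sum(),onz(C[c],*ct,.074))
    if c=='top':tb=ct
r1=cut_out('top','hub')
E
```

```text
tab [375.91044776 206.20895522] [186.22916667 265.5625    ] [0.414  0.3149 0.0209] [[-0.3  0. ]]
hubstripe [262.6        220.77142857] [292. 194.] [0.6186 0.0124 0.0707] [[-0.4  0.1]]
platestripe [144.04166667 206.625     ] [409.23809524 205.42857143] [ 0.5905 -0.32    0.0637] [[-0.6  0.2]]Traceback (most recent call last):
  File "<stdin>", line 16, in <module>
  File "<stdin>", line 11, in both
  File "<stdin>", line 7, in cent
    return _wrapfunc(a, 'argmax', axis=axis, out=out, **kwds)
    return bound(*args, **kwds)
ValueError: attempt to get argmax of an empty sequence
```

```bash
python3 - <<'E'
from h import *
C={c:imaging.calibration(c) for c in ['scene','top']}
I={c:cv2.cvtColor(cv2.imread(f'pics/{c}0.png'),cv2.COLOR_BGR2RGB) for c in C}
def cent(c,f,box):
    a=I[c].astype(int); x0,x1,y0,y1=box
    m=np.zeros(a.shape[:2],bool); m[y0:y1,x0:x1]=f(a[...,0],a[...,1],a[...,2])[y0:y1,x0:x1]
    n,l,s,ct=cv2.connectedComponentsWithStats(m.astype(np.uint8)); k=1+np.argmax(s[1:,4]); return ct[k],l==k
dark=lambda r,g,b:(r+g+b<170)
a,_=cent('scene',dark,(130,160,185,203));b,mb=cent('top',dark,(400,428,205,230))
print('handle',a,b,mb.sum(),tri([ray(C['scene'],*a),ray(C['top'],*b)]).round(4))
_,m=cent('top',lambda r,g,b:(r+g+b>420)&(abs(r-b)<50),(160,235,190,285))
q=cv2.findContours(m.astype(np.uint8),cv2.RETR_EXTERNAL,2)[0]; q=max(q,key=cv2.contourArea)[:,0]
W=np.array([onz(C['top'],*p,0.006)[:2] for p in q]); print('sheet',cv2.minAreaRect((W*1000).astype(np.float32)))
bs=[]
for c,b in [('top',(285,312,200,230)),('scene',(240,285,195,222))]:
    ct,mm=cent(c,lambda r,g,b:(r+g+b>300)&(abs(r-b)<50),b); bs.append(ray(C[c],*ct)); print(c,'boss',ct,mm.sum(),onz(C[c],*ct,.074).round(4))
print(tri(bs))
c=imaging.calibration('wrist'); o=readout.observe()
print(c, R.from_quat(o['ee_rot']).inv().apply(c['position']-o['eef_pos']), np.degrees(R.from_quat(o['ee_rot']).as_euler('xyz')))
print((R.from_quat(o['ee_rot']).inv()*R.from_quat(c['orientation'])).as_matrix().round(2), R.from_quat(o['ee_rot']).as_matrix().round(3))
E
```

```text
handle [145.61818182 195.92727273] [413.62307692 217.31538462] 130 [ 0.5555 -0.328   0.0764]
sheet ((495.00433349609375, 286.79241943359375), (141.41696166992188, 192.1107177734375), 72.24433898925781)
top boss [297.63758389 213.51006711] 149 [ 0.563  -0.0051  0.074 ]
scene boss [260.27131783 208.42635659] 129 [ 0.5654 -0.0022  0.074 ]
[ 0.56301716 -0.00390087  0.07241817]
{'fx': 354.05774663310655, 'fy': 354.05774663310655, 'cx': 282.6847979192534, 'cy': 209.31922307978977, 'position': array([ 0.32619655, -0.5380803 ,  0.37279825]), 'orientation': array([-0.13684496,  0.08890768, -0.53979673,  0.82582587])} [ 0.08230714 -0.00117957 -0.14143379] [ 1.79995378e+02 -1.38722379e-03  2.37076872e+01]
[[-0.    0.95  0.32]
 [ 1.    0.   -0.  ]
 [-0.    0.32 -0.95]] [[ 0.916  0.402  0.   ]
 [ 0.402 -0.916 -0.   ]
 [ 0.     0.    -1.   ]]
```

>>> servo_tool:
  targets:
    - {"jaw": 1,"dp": [5,9,0],"roll": 0.1}
    - {"jaw": 1,"dp": [16,28,0],"roll": 0.5}
    - {"jaw": 1,"dp": [31.3,56.8,-2],"roll": 0.85}
    - {"jaw": 1,"dp": [31.3,56.8,-2],"roll": 0.85}
    - {"jaw": 1,"dp": [31.3,56.8,-2],"roll": 0.85}
    - {"jaw": 1,"dp": [31.3,56.8,-2],"roll": 0.85}
    - {"jaw": 1,"dp": [31.3,56.8,-2],"roll": 0.85}
    - {"jaw": 1,"dp": [31.3,56.8,-2],"roll": 0.85}
    - {"jaw": 1,"dp": [31.3,56.8,-2],"roll": 0.85}
    - {"jaw": 1,"dp": [31.3,56.8,-2],"roll": 0.85}
    - {"jaw": 1,"dp": [31.3,56.8,-2],"roll": 0.85}
    - {"jaw": 1,"dp": [31.3,56.8,-2],"roll": 0.85}

```text
time: 2.4
eef_pos: [0.5647, -0.0019, 0.2111]
ee_rot: [0.806, 0.592, 0.0, -0.0]
ft_force: [-0.6, -0.0, 0.5]
finger_gap: 0.997
```

```bash
cat >> h.py <<'E'
def yaw(): 
    o=readout.observe(); x=R.from_quat(o['ee_rot']).apply([1,0,0]); return np.degrees(np.arctan2(x[1],x[0]))
E
python3 - <<'E'
from h import *
c=imaging.calibration('wrist'); im=imaging.get_image('wrist'); print(readout.observe()['eef_pos'],yaw())
np.savez('w1.npz',**c); save('w1.png',im)
g=cv2.cvtColor(im,cv2.COLOR_RGB2GRAY)
a=im.astype(int); y=(a[...,0]>a[...,2]+60)&(a[...,1]>a[...,2]+40)
n,l,s,ct=cv2.connectedComponentsWithStats(y.astype(np.uint8))
for k in range(1,n):
    if s[k,4]>80: print(s[k],ct[k],onz(c,*ct[k],.07).round(4))
print(px(c,[0.564,-.0035,.074]))
for r in cut_out('wrist','hub')[:2]: print(r['confidence'],r['rect'])
E
```

```text
[ 0.56432094 -0.00384415  0.21113731] 72.48566323457348
[315 138  57  40 495] [343.30707071 157.67474747] [0.6192 0.0136 0.07  ]
[  85  187   80  105 2697] [124.38635521 238.14238042] [0.4208 0.0022 0.07  ]
[ 510  273   50   34 1471] [535.69340585 289.85044188] [ 0.7569 -0.1569  0.07  ]
[[284.03666831 198.230134  ]]
0.75 [280.6, 176.1, 295.0, 285.6]
```

View pics/w1.png

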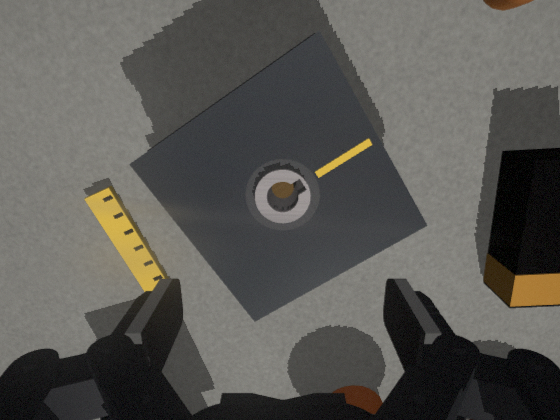

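The boss ring is centred at about (282,196). Its keyway is at (298,187), in line with the stripe from (318,176) to (371,141). The carton is at the right and the scale bar at the left.

```bash
python3 - <<'E'
from h import *
c=dict(np.load('w1.npz')); im=cv2.imread('pics/w1.png'); a=im.astype(int)
m=((a.sum(2)>330)&(np.ptp(a,axis=2)<40)).astype(np.uint8); m[:150]=0;m[240:]=0;m[:,:230]=0;m[:,330:]=0
q=max(cv2.findContours(m,cv2.RETR_EXTERNAL,2)[0],key=cv2.contourArea)[:,0]
W=np.array([onz(c,*p,.074)[:2]*1000 for p in q],np.float32); print(cv2.minEnclosingCircle(W), cv2.fitEllipse(cv2.convexHull(W)))
y=((a[...,2]>a[...,0]+60)&(a[...,1]>a[...,0]+40)).astype(np.uint8); y[:130]=0;y[185:]=0;y[:,:310]=0;y[:,380:]=0
q=np.argwhere(y)[:,::-1]; W=np.array([onz(c,*p,.07)[:2] for p in q]); 
v=np.linalg.svd(W-W.mean(0))[2][0]; print('stripe yaw',np.degrees(np.arctan2(*v[::-1])),W.mean(0))
# stage edges: dark top
d=((a[...,0]-a[...,2]>3)&(a.sum(2)<230)&(a.sum(2)>120)).astype(np.uint8)
for r in cut_out('wrist','hub')[:1]:
    q=max(cv2.findContours(r['mask'].astype(np.uint8),cv2.RETR_EXTERNAL,2)[0],key=cv2.contourArea)[:,0]
    W=np.array([onz(c,*p,.07)[:2]*1000 for p in q],np.float32); print(cv2.minAreaRect(W))
E
```

```text
((562.9638061523438, -1.8142155408859253), 23.016582489013672) ((562.9486083984375, -1.8202944993972778), (45.61159896850586, 45.67716598510742), 40.112152099609375)
stripe yaw -164.4548879185243 [0.6191038  0.01354286]
((562.2821044921875, -1.7447738647460938), (180.89659118652344, 181.5583038330078), 15.526876449584961)
```

>>> servo_tool:
  targets:
    - {"jaw": 1,"dp": [-15,31.8,-8],"roll": 0}
    - {"jaw": 1,"dp": [-15,31.8,-8],"roll": 0}
    - {"jaw": 1,"dp": [-15,31.8,-8],"roll": 0}
    - {"jaw": 1,"dp": [-15,31.8,-8],"roll": 0}
    - {"jaw": 1,"dp": [-15,31.8,-8],"roll": 0}
    - {"jaw": 1,"dp": [-15,31.8,-8],"roll": 0}
    - {"jaw": 1,"dp": [-15,31.8,-8],"roll": 0}
    - {"jaw": 1,"dp": [-15,31.8,-8],"roll": 0}

```text
time: 3.55
eef_pos: [0.4153, 0.3122, 0.1314]
ee_rot: [0.807, 0.59, -0.0, 0.001]
ft_force: [-0.4, -1.4, 0.5]
finger_gap: 1.0
```

```bash
python3 - <<'E'
from h import *
c=imaging.calibration('wrist'); im=imaging.get_image('wrist'); o=readout.observe(); print(o['eef_pos'],yaw(),o['time'])
np.savez('w2.npz',**c); save('w2.png',im); a=im.astype(int)
def big(m):
    n,l,s,ct=cv2.connectedComponentsWithStats(m.astype(np.uint8)); k=1+np.argmax(s[1:,4]); return l==k,ct[k],s[k]
m,ct,s=big(a[...,2]>a[...,0]+40); print('tab',ct,s,onz(c,*ct,.019),onz(c,*ct,.032))
q=cv2.findContours(m.astype(np.uint8),cv2.RETR_EXTERNAL,2)[0]; q=max(q,key=cv2.contourArea)[:,0]
W=np.array([onz(c,*p,.032)[:2]*1000 for p in q],np.float32); print(cv2.minAreaRect(W))
m,ct,s=big((a.sum(2)>420)&(abs(a[...,0]-a[...,2])<50)); print(s)
cs=cv2.findContours(m.astype(np.uint8),cv2.RETR_CCOMP,2)[0]
for q in cs:
    if cv2.contourArea(q)>2000:
        W=np.array([onz(c,*p,.006)[:2]*1000 for p in q[:,0]],np.float32); print(cv2.minAreaRect(W))
E
```

```text
[0.41560547 0.3119102  0.13147952] 72.2474279689467 3.6
tab [281.44125326 200.77545692] [274 188  15  29 383] [0.41445362 0.31624219 0.019     ] [0.4157343  0.32012592 0.032     ]
((415.108154296875, 319.2186584472656), (21.009368896484375, 10.000431060791016), 72.5383071899414)
[  271   104   225   171 17187]
((495.041259765625, 290.41534423828125), (138.5098419189453, 187.0779571533203), 72.23239135742188)
```

View pics/w2.png

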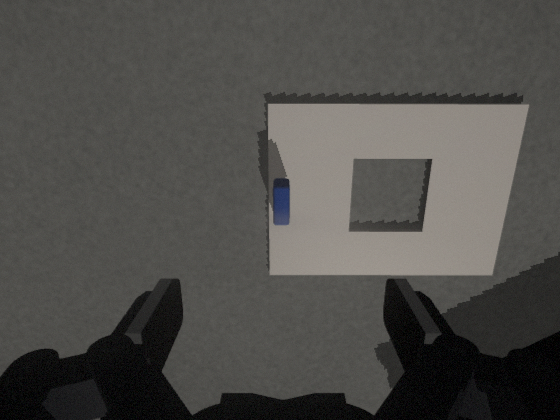

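The tab is at (281,201) and sheet centre at about (390,190). The sheet's sides match 190x140 and the angle is aligned with the jaws.

>>> servo_tool:
  targets:
    - {"jaw": 1,"dp": [-0.2,0.4,-5],"roll": 0}
    - {"jaw": 1,"dp": [-0.2,0.4,-10],"roll": 0}
    - {"jaw": 1,"dp": [-0.2,0.4,-12.1],"roll": 0}
    - {"jaw": 1,"dp": [-0.2,0.4,-12.1],"roll": 0}
    - {"jaw": 0,"dp": [-0.2,0.4,-12.1],"roll": 0}
    - {"jaw": 0,"dp": [-0.2,0.4,-12.1],"roll": 0}
    - {"jaw": 0,"dp": [-0.2,0.4,-12.1],"roll": 0}
    - {"jaw": 0,"dp": [-0.2,0.4,-12.1],"roll": 0}
    - {"jaw": 0,"dp": [-0.2,0.4,-12.1],"roll": 0}
    - {"jaw": 0,"dp": [-0.2,0.4,-12.1],"roll": 0}

```text
time: 4.85
eef_pos: [0.4129, 0.318, 0.011]
ee_rot: [0.807, 0.591, 0.001, 0.0]
ft_force: [-0.1, -0.7, 6.2]
finger_gap: 0.125
```

>>> servo_tool:
  targets:
    - {"jaw": 0,"dp": [0,0,3],"roll": 0}
    - {"jaw": 0,"dp": [0,0,8],"roll": 0}
    - {"jaw": 0,"dp": [1,-3,12],"roll": 0.08}
    - {"jaw": 0,"dp": [2,-8,12],"roll": 0.2}
    - {"jaw": 0,"dp": [3,-13,12],"roll": 0.32}
    - {"jaw": 0,"dp": [4,-18,12],"roll": 0.43}
    - {"jaw": 0,"dp": [5,-23,12],"roll": 0.52}
    - {"jaw": 0,"dp": [6,-28,12],"roll": 0.58}
    - {"jaw": 0,"dp": [6.5,-32,12],"roll": 0.58}
    - {"jaw": 0,"dp": [6.8,-34.3,12],"roll": 0.58}
    - {"jaw": 0,"dp": [6.8,-34.3,12],"roll": 0.58}
    - {"jaw": 0,"dp": [6.8,-34.3,12],"roll": 0.58}

```text
time: 6.35
eef_pos: [0.4801, -0.0243, 0.1302]
ee_rot: [0.604, 0.797, 0.0, -0.0]
ft_force: [0.2, -0.0, -1.2]
finger_gap: 0.129
```

```bash
cat > m.py <<'E'
from h import *
import sys
n,z=sys.argv[1],float(sys.argv[2])
o=readout.observe(); print(o['eef_pos'],yaw(),o['time'],o['ft_force'],o['finger_gap'])
out=[]
for cam in ['wrist','top']:
    c=imaging.calibration(cam); im=imaging.get_image(cam); out.append(im)
    a=im.astype(int); m=((a.sum(2)>420)&(abs(a[...,0]-a[...,2])<50)).astype(np.uint8)
    for q in cv2.findContours(m,cv2.RETR_CCOMP,2)[0]:
        if cv2.contourArea(q)>300 and np.ptp(q[:,0,0])<500:
            W=np.array([onz(c,*p,z)[:2]*1000 for p in q[:,0]],np.float32); print(cam,np.round(q[:,0].mean(0)),cv2.minAreaRect(W))
save(n+'.png',np.hstack([cv2.resize(out[0],(450,338)),cv2.resize(out[1][110:310,200:400],(338,338))]))
E
python3 m.py s1 0.126
```

```text
[ 0.4800716  -0.02426148  0.13024689] 105.69914466553455 6.35 [ 0.23503013 -0.04631955 -1.16925014] 0.12943852659736027
wrist [281. 361.] ((493.3633728027344, -73.45407104492188), (21.18717384338379, 34.6939582824707), 16.76500129699707)
wrist [415. 256.] ((552.4803466796875, -11.400123596191406), (109.49774932861328, 151.5225067138672), 29.74182891845703)
wrist [319. 159.] ((478.9131164550781, 34.5827751159668), (27.846397399902344, 7.6379313468933105), 89.56602478027344)
top [353. 335.] ((265.32476806640625, -146.771484375), (459.4471435546875, 40.25151062011719), 12.043317794799805)
top [292. 199.] ((584.1505126953125, 2.2257232666015625), (146.7595672607422, 140.49745178222656), 15.653264999389648)
top [498. 176.] ((661.936767578125, -583.69287109375), (187.57772827148438, 89.32486724853516), 89.14273071289062)
top [139. 180.] ((637.8674926757812, 429.78076171875), (118.8653564453125, 87.551025390625), 8.818475723266602)
```

View pics/s1.png

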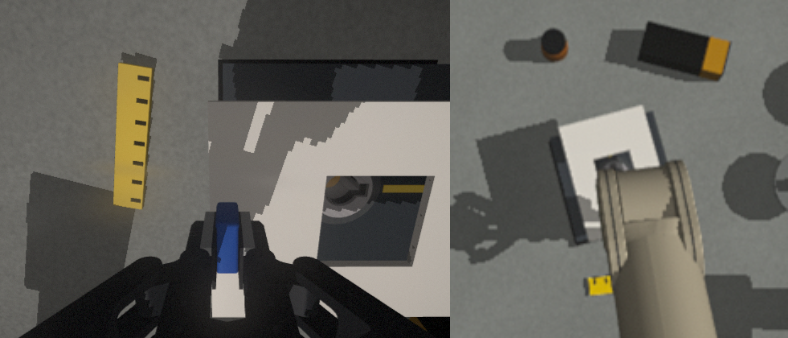

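```bash
python3 - <<'E'
from h import *
c=imaging.calibration('wrist'); s=560/450
for z in(.121,.125,.129):
    P=np.array([onz(c,u*s,v*s,z)[:2] for u,v in[(327,176),(434,178),(417,264),(318,261)]]); print(z,P.round(4).tolist(),P.mean(0),[np.linalg.norm(P[i]-P[i-1]).round(4) for i in range(4)])
e=(P[1]-P[0]); print(np.degrees(np.arctan2(e[1],e[0])))
print(px(c,[[.563,-.0018,.074]])/s)
E
```

```text
0.121 [[0.5262, 0.0179], [0.5849, 0.0332], [0.6034, -0.022], [0.5424, -0.0368]] [ 0.56420941 -0.00192428] [np.float64(0.0571), np.float64(0.0607), np.float64(0.0582), np.float64(0.0628)]
0.125 [[0.5243, 0.0189], [0.5815, 0.0338], [0.5995, -0.0199], [0.5401, -0.0343]] [ 5.61360284e-01 -3.74999761e-04] [np.float64(0.0555), np.float64(0.0591), np.float64(0.0566), np.float64(0.0612)]
0.129 [[0.5225, 0.0199], [0.5781, 0.0344], [0.5956, -0.0178], [0.5378, -0.0319]] [0.55851116 0.00117428] [np.float64(0.054), np.float64(0.0575), np.float64(0.0551), np.float64(0.0595)]
14.578756380704704
[[341.9567305  190.31241543]]
```

The sheet hangs level from the tab and its hole is centred within 2 mm over the boss, so I lower it.

>>> servo_tool:
  targets:
    - {"jaw": 0,"dp": [0,0,-1.5],"roll": 0}
    - {"jaw": 0,"dp": [0,0,-3],"roll": 0}
    - {"jaw": 0,"dp": [0,0,-4],"roll": 0}
    - {"jaw": 0,"dp": [0,0,-4.4],"roll": 0}
    - {"jaw": 0,"dp": [0,0,-4.7],"roll": 0}
    - {"jaw": 0,"dp": [0,0,-4.9],"roll": 0}
    - {"jaw": 0,"dp": [0,0,-4.9],"roll": 0}

```text
time: 7.32
eef_pos: [0.4805, -0.0253, 0.0815]
ee_rot: [0.604, 0.797, 0.0, 0.0]
ft_force: [0.6, 0.2, -2.1]
finger_gap: 0.128
```

>>> servo_tool:
  targets:
    - {"jaw": 0,"dp": [0,0,-0.1],"roll": 0}
    - {"jaw": 0,"dp": [0,0,-0.1],"roll": 0}
    - {"jaw": 0.6,"dp": [0,0,-0.1],"roll": 0}
    - {"jaw": 0.6,"dp": [0,0,-0.1],"roll": 0}
    - {"jaw": 0.6,"dp": [0,0,-0.1],"roll": 0}
    - {"jaw": 0.6,"dp": [0,0,2],"roll": 0}
    - {"jaw": 0.6,"dp": [0,0,7],"roll": 0}
    - {"jaw": 1,"dp": [3,1,12],"roll": 0}
    - {"jaw": 1,"dp": [8,2.3,13],"roll": 0}
    - {"jaw": 1,"dp": [8,2.3,13],"roll": 0}
    - {"jaw": 1,"dp": [8,2.3,13],"roll": 0}

```text
time: 8.7
eef_pos: [0.5597, -0.0022, 0.2107]
ee_rot: [0.604, 0.797, -0.0, -0.001]
ft_force: [0.6, -0.3, -0.3]
finger_gap: 1.001
```

```bash
python3 m.py s2 0.076
```

```text
[ 0.55972405 -0.00215404  0.21065305] 105.6680169789514 8.7 [ 0.58460136 -0.34333716 -0.27224219] 1.0013793623995149
wrist [250. 183.] ((561.5390625, -2.988922119140625), (188.97694396972656, 137.49562072753906), 15.633427619934082)
wrist [295. 199.] ((561.5025634765625, -2.981311798095703), (62.13948059082031, 61.37594985961914), 15.669916152954102)
top [352. 295.] ((365.99847412109375, -151.82418823242188), (540.3949584960938, 58.62040328979492), 14.884139060974121)
top [278. 219.] ((547.2098388671875, 47.86695861816406), (191.5131378173828, 28.754915237426758), 15.403769493103027)
top [138. 178.] ((647.0015869140625, 447.0863037109375), (123.73910522460938, 91.05260467529297), 9.018012046813965)
```

View pics/s2.png

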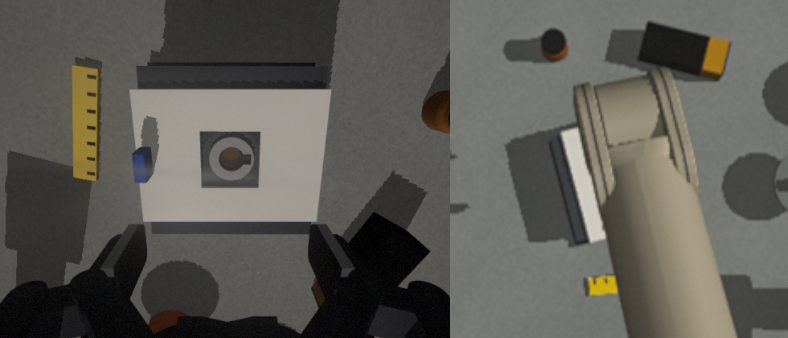

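The sheet lies flat and square on the stage (centre 561.5,-3 mm, yaw 15.6°), with the boss inside the opening. Next is the plate.

>>> servo_tool:
  targets:
    - {"jaw": 1,"dp": [-0.4,-32.6,-1],"roll": 0}
    - {"jaw": 1,"dp": [-0.4,-32.6,-1],"roll": 0}
    - {"jaw": 1,"dp": [-0.4,-32.6,-1],"roll": 0}
    - {"jaw": 1,"dp": [-0.4,-32.6,-1],"roll": 0}
    - {"jaw": 1,"dp": [-0.4,-32.6,-1],"roll": 0}
    - {"jaw": 1,"dp": [-0.4,-32.6,-1],"roll": 0}
    - {"jaw": 1,"dp": [-0.4,-32.6,-1],"roll": 0}
    - {"jaw": 1,"dp": [-0.4,-32.6,-1],"roll": 0}

```text
time: 9.8
eef_pos: [0.5568, -0.326, 0.2018]
ee_rot: [0.603, 0.798, 0.0, 0.0]
ft_force: [-0.2, 0.8, 0.4]
finger_gap: 0.999
```

```bash
cat > p.py <<'E'
from h import *
import sys
n,z=sys.argv[1],float(sys.argv[2])
o=readout.observe(); print(o['eef_pos'],yaw(),o['time'],o['ft_force'],o['finger_gap'])
c=imaging.calibration('wrist'); im=imaging.get_image('wrist'); save(n+'.png',im); a=im.astype(int)
for r in cut_out('wrist','plate_grip')[:3]:
    q=max(cv2.findContours(r['mask'].astype(np.uint8),cv2.RETR_EXTERNAL,2)[0],key=cv2.contourArea)
    W=np.array([onz(c,*p,z)[:2]*1000 for p in q[:,0]],np.float32); h=cv2.convexHull(W); print(r['confidence'],r['rect'],cv2.minEnclosingCircle(W),cv2.fitEllipse(h))
y=((a[...,0]>a[...,2]+60)&(a[...,1]>a[...,2]+40)).astype(np.uint8)
n_,l,s,ct=cv2.connectedComponentsWithStats(y)
for k in range(1,n_):
    if s[k,4]>80:
        q=np.argwhere(l==k)[:,::-1]; W=np.array([onz(c,*p,z)[:2] for p in q]); v=np.linalg.svd(W-W.mean(0),full_matrices=False)[2][0]; print('stripe',ct[k],s[k,4],W.mean(0).round(4),np.degrees(np.arctan(v[1]/v[0])))
E
python3 p.py p1 0.063
```

```text
[ 0.5568115  -0.32595748  0.20177245] 105.7909312983455 9.8 [-0.21455179  0.82754368  0.42830761] 0.9987656783563549
0.94 [434.0, 284.2, 129.3, 99.0] ((709.6514892578125, -375.0956115722656), 58.016536712646484) ((709.6591796875, -375.1024169921875), (111.66554260253906, 115.66168212890625), 61.50799560546875)
stripe [324.4498645  198.82113821] 369 [ 0.59  -0.319] 13.876952426420983
stripe [450.54316547 257.15827338] 278 [ 0.7128 -0.34  ] 88.70660310511319
```

View pics/p1.png

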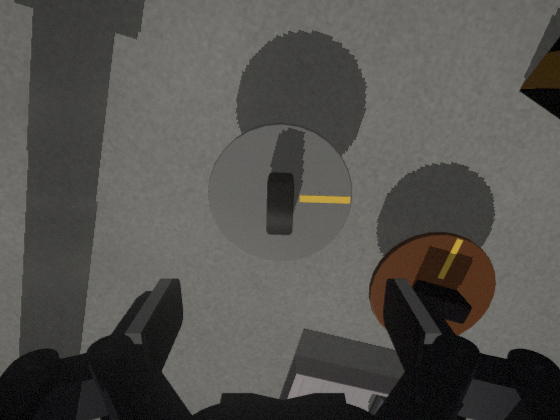

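The grey plate's disc is centred at (280,192), the handle at (280,203) and the stripe at (325,199). The brown look-alike is at (433,285), clear of the fingers.

```bash
python3 - <<'E'
from h import *
c=imaging.calibration('wrist')
print(onz(c,280,191.5,.063),onz(c,280,187,.093),onz(c,208,191.5,.063),onz(c,352,191.5,.063))
# handle top face: dark comp
a=cv2.imread('pics/p1.png').astype(int); m=(a.sum(2)<105).astype(np.uint8); m[:165]=0;m[240:]=0;m[:,:255]=0;m[:,300:]=0
n,l,s,ct=cv2.connectedComponentsWithStats(m); k=1+np.argmax(s[1:,4]); print(s[k],ct[k],onz(c,*ct[k],.078))
from numpy import *
C=onz(c,280,191.5,.063)[:2]; print(degrees(arctan2(*(array([.590,-.319])-C)[::-1])))
E
```

```text
[ 0.55294452 -0.32322894  0.063     ] [ 0.5499276  -0.31163962  0.093     ] [ 0.49597506 -0.33930284  0.063     ] [ 0.60991479 -0.3071548   0.063     ]
[268 172  26  39 704] [281.16193182 188.13636364] [ 0.55203388 -0.31622505  0.078     ]
6.510684543309688
```

```bash
python3 - <<'E'
from h import *
from scipy.optimize import least_squares
c=imaging.calibration('wrist'); t=np.linspace(0,2*np.pi,400)
def ext(p):
    q=px(c,np.c_[p[0]+.06*np.cos(t),p[1]+.06*np.sin(t),0*t+p[2]]); return np.array([*q.min(0),*q.max(0)])
obs=np.array([208,123,352,260.5])
for z in(.058,.063,.068): 
    r=least_squares(lambda p:ext([*p,z])-obs,[.553,-.325],x_scale=.01,diff_step=1e-3); print(z,r.x,r.fun)
p=np.array([*r.x]); print(px(c,[[*p,.093],[.553,-.327,.093]]))
E
```

```text
0.058 [ 0.55440356 -0.32854366] [ 0.46587169 -0.00415214 -0.46608914 -0.06668399]
0.063 [ 0.55412699 -0.32742125] [-0.78788811 -0.94666086  0.78746192  1.35798548]
0.068 [ 0.5538523  -0.32630808] [-2.0864398  -1.91230634  2.08527803  2.83983535]
[[279.77311012 206.71057572]
 [278.42185691 207.26385511]]
```

>>> servo_tool:
  targets:
    - {"jaw": 1,"dp": [-0.25,-0.15,-5],"roll": -0.03}
    - {"jaw": 1,"dp": [-0.25,-0.15,-10],"roll": -0.03}
    - {"jaw": 1,"dp": [-0.25,-0.15,-13],"roll": -0.03}
    - {"jaw": 1,"dp": [-0.25,-0.15,-13.5],"roll": -0.03}
    - {"jaw": 1,"dp": [-0.25,-0.15,-13.5],"roll": -0.03}
    - {"jaw": 0,"dp": [-0.25,-0.15,-13.5],"roll": -0.03}
    - {"jaw": 0,"dp": [-0.25,-0.15,-13.5],"roll": -0.03}
    - {"jaw": 0,"dp": [-0.25,-0.15,-13.5],"roll": -0.03}
    - {"jaw": 0,"dp": [-0.25,-0.15,-13.5],"roll": -0.03}
    - {"jaw": 0,"dp": [-0.25,-0.15,-13.5],"roll": -0.03}

```text
time: 11.15
eef_pos: [0.5544, -0.3299, 0.067]
ee_rot: [0.616, 0.788, 0.0, 0.001]
ft_force: [0.3, 0.8, 6.0]
finger_gap: 0.224
```

>>> servo_tool:
  targets:
    - {"jaw": 0,"dp": [0,0,2],"roll": 0}
    - {"jaw": 0,"dp": [0,0,6],"roll": 0}
    - {"jaw": 0,"dp": [0,0,11],"roll": 0}
    - {"jaw": 0,"dp": [0,4,12],"roll": 0}
    - {"jaw": 0,"dp": [0.3,10,12],"roll": 0.03}
    - {"jaw": 0,"dp": [0.5,16,12],"roll": 0.03}
    - {"jaw": 0,"dp": [0.7,22,12],"roll": 0.03}
    - {"jaw": 0,"dp": [0.8,28,12],"roll": 0.03}
    - {"jaw": 0,"dp": [0.9,32,12],"roll": 0.03}
    - {"jaw": 0,"dp": [0.9,32.8,12],"roll": 0.03}
    - {"jaw": 0,"dp": [0.9,32.8,12],"roll": 0.03}
    - {"jaw": 0,"dp": [0.9,32.8,12],"roll": 0.03}

```text
time: 12.65
eef_pos: [0.5628, -0.0036, 0.1864]
ee_rot: [0.605, 0.796, -0.0, 0.0]
ft_force: [-0.1, -0.5, -3.7]
finger_gap: 0.221
```

```bash
python3 p.py p2 0.183; python3 -c "
from h import *
a=cv2.imread('pics/p2.png'); s=imaging.get_image('scene')[130:270,200:340]; s=cv2.cvtColor(s,cv2.COLOR_RGB2BGR)
cv2.imwrite('pics/p2b.png',np.hstack([cv2.resize(a,(450,338)),cv2.resize(s,(338,338))]))"
```

```text
[ 0.56279423 -0.00360638  0.18636199] 105.51363305483268 12.65 [-0.1229343  -0.47020856 -3.69900057] 0.22075213660684953
0.79 [282.6, 258.9, 256.8, 232.9] ((561.1065063476562, -0.16295285522937775), 59.353458404541016) ((560.8778076171875, -0.43120574951171875), (117.00140380859375, 118.1125259399414), 12.725652694702148)
stripe [ 88.44527736 152.53244806] 4669 [0.4696 0.0313] -83.55311798609962
stripe [368.45493562 275.18776824] 932 [0.5995 0.0092] 14.086999625920406
```

View pics/p2b.png

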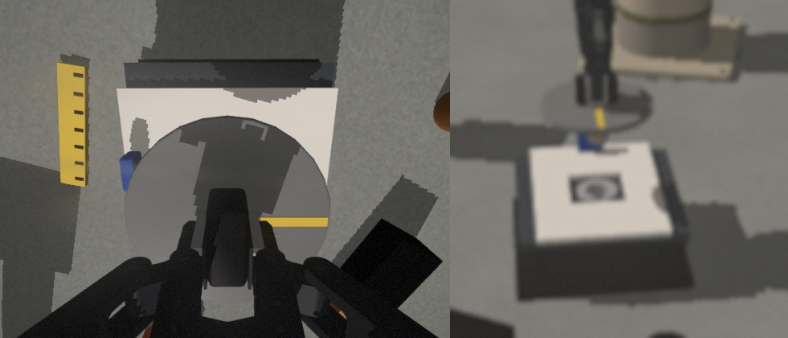

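```bash
python3 - <<'E'
from h import *
from scipy.optimize import least_squares
c=imaging.calibration('wrist'); a=cv2.imread('pics/p2.png'); t=np.linspace(0,2*np.pi,720)
# edge search: radial max gradient near predicted circle upper part
g=cv2.GaussianBlur(cv2.cvtColor(a,cv2.COLOR_BGR2GRAY),(3,3),0).astype(float)
z=.1824; p0=np.array([.5622,-.001]); pts=[]
for th in t:
    rr=np.arange(.054,.067,.0004); q=px(c,np.c_[p0[0]+rr*np.cos(th),p0[1]+rr*np.sin(th),0*rr+z])
    if q[:,1].max()>290 or q[:,1].min()<0: continue
    v=cv2.remap(g.astype(np.float32),q[:,0].astype(np.float32)[None],q[:,1].astype(np.float32)[None],1)[0]
    k=np.argmax(abs(v[3:]-v[:-3])); 
    if abs(v[k+3]-v[k])>15: pts.append(q[k]+(q[k+3]-q[k])/2)
pts=np.array(pts)
W=lambda z:np.array([onz(c,*p,z)[:2] for p in pts])
for fix in (0,1):
    f=lambda x:np.linalg.norm(W(z if fix else x[2])-x[:2],axis=1)-.06
    r=least_squares(f,[*p0,z],loss='soft_l1',f_scale=.0005,x_scale=[.01,.01,.01]); print(len(pts),r.x,np.median(abs(r.fun)))
C=r.x[:2]
for st in [(368.45,275.19)]:
    s=onz(c,*st,z)[:2]; print(np.degrees(np.arctan2(*(s-C)[::-1])),np.linalg.norm(s-C))
E
```

```text
324 [ 0.56123148 -0.0013113   0.17914625] 0.00023107353039364398
324 [ 0.56061762 -0.00114316  0.1824    ] 0.00033155691600601084
15.190304991145998 0.040509330338394184
```

```bash
python3 - <<'E'
from h import *
c=imaging.calibration('wrist'); o=readout.observe(); c=dict(c); c['position']=np.array(c['position'])+np.array([.55972,-.00215,.21065])-o['eef_pos']
im=cv2.imread('pics/s2.png')[:, :450]; a=cv2.resize(im[115:200,190:270],None,fx=4,fy=4,interpolation=cv2.INTER_CUBIC).astype(int)
m=((a.sum(2)>315)&(np.ptp(a,axis=2)<40)).astype(np.uint8)
n,l,s,ct=cv2.connectedComponentsWithStats(m)
cv2.imwrite('pics/zz.png',a)
for q in cv2.findContours(m,cv2.RETR_EXTERNAL,2)[0]:
    if cv2.contourArea(q)>5000:
        q=(q[:,0]+.5)/4+[190,115]; W=np.array([onz(c,*(p*560/450),.074)[:2]*1000 for p in q],np.float32); print(np.ptp(W,0),cv2.fitEllipse(cv2.convexHull(W)))
for r in [(209,137,255,182)]:
    print(onz(c,(r[0]+r[2])/2*560/450,(r[1]+r[3])/2*560/450,.074))
E
```

```text
[ WARN:0@0.246] global loadsave.cpp:1063 imwrite_ Unsupported depth image for selected encoder is fallbacked to CV_8U.
Traceback (most recent call last):
cv2.error: OpenCV(4.12.0) /io/opencv/modules/imgproc/src/shapedescr.cpp:361: error: (-201:Incorrect size of input array) There should be at least 5 points to fit the ellipse in function 'fitEllipseNoDirect'
```

The plate is held level with its stripe at about 15°, matching the keyway. Now I lower the shaft to the boss.

>>> servo_tool:
  targets:
    - {"jaw": 0,"dp": [0.1,-0.05,-3],"roll": 0}
    - {"jaw": 0,"dp": [0.1,-0.05,-5],"roll": 0}
    - {"jaw": 0,"dp": [0.1,-0.05,-5.8],"roll": 0}
    - {"jaw": 0,"dp": [0.1,-0.05,-6.1],"roll": 0}
    - {"jaw": 0,"dp": [0.1,-0.05,-6.4],"roll": 0}
    - {"jaw": 0,"dp": [0.1,-0.05,-6.6],"roll": 0}
    - {"jaw": 0,"dp": [0.1,-0.05,-6.8],"roll": 0}
    - {"jaw": 0,"dp": [0.1,-0.05,-6.8],"roll": 0}

```text
time: 13.8
eef_pos: [0.564, -0.0024, 0.1184]
ee_rot: [0.604, 0.797, 0.0, 0.0]
ft_force: [0.9, -0.7, -4.3]
finger_gap: 0.221
```

The shaft is in the bore with little side force. I continue down to the key.

>>> servo_tool:
  targets:
    - {"jaw": 0,"dp": [0,0,-0.25],"roll": 0}
    - {"jaw": 0,"dp": [0,0,-0.5],"roll": 0}
    - {"jaw": 0,"dp": [0,0,-0.75],"roll": 0}
    - {"jaw": 0,"dp": [0,0,-0.75],"roll": 0}

```text
time: 14.3
eef_pos: [0.5638, -0.0025, 0.1106]
ee_rot: [0.604, 0.797, -0.0, 0.0]
ft_force: [1.7, -2.6, -5.2]
finger_gap: 0.228
```

>>> servo_tool:
  targets:
    - {"jaw": 0,"dp": [0,0,-0.3],"roll": 0}
    - {"jaw": 0,"dp": [0,0,-0.6],"roll": 0}
    - {"jaw": 0,"dp": [0,0,-0.9],"roll": 0}
    - {"jaw": 0,"dp": [0,0,-1.2],"roll": 0}
    - {"jaw": 0,"dp": [0,0,-1.2],"roll": 0}

```text
time: 14.92
eef_pos: [0.5638, -0.0024, 0.0985]
ee_rot: [0.604, 0.797, -0.0, -0.0]
ft_force: [2.1, -3.2, -6.5]
finger_gap: 0.223
```

>>> servo_tool:
  targets:
    - {"jaw": 0,"dp": [0,0,-0.3],"roll": 0}
    - {"jaw": 0,"dp": [0,0,-0.6],"roll": 0}
    - {"jaw": 0,"dp": [0,0,-0.9],"roll": 0}
    - {"jaw": 0,"dp": [0,0,-1.05],"roll": 0}
    - {"jaw": 0,"dp": [0,0,-1.05],"roll": 0}

```text
time: 15.55
eef_pos: [0.5641, -0.0025, 0.0889]
ee_rot: [0.604, 0.797, 0.0, 0.0]
ft_force: [-0.5, -4.4, 5.5]
finger_gap: 0.219
```

>>> servo_tool:
  targets:
    - {"jaw": 0,"dp": [0,0,-0.1],"roll": 0}
    - {"jaw": 0,"dp": [0,0,-0.2],"roll": 0}
    - {"jaw": 0,"dp": [0,0,-0.2],"roll": 0}

```text
time: 15.92
eef_pos: [0.5642, -0.0026, 0.088]
ee_rot: [0.604, 0.797, -0.0, 0.001]
ft_force: [-6.1, -4.5, 17.0]
finger_gap: 0.219
```

>>> servo_tool:
  targets:
    - {"jaw": 0,"dp": [-0.05,0,-0.1],"roll": 0}
    - {"jaw": 0,"dp": [-0.05,0,-0.1],"roll": 0}
    - {"jaw": 0,"dp": [-0.05,0,-0.1],"roll": 0}
    - {"jaw": 0,"dp": [-0.05,0,-0.1],"roll": 0}

```text
time: 16.42
eef_pos: [0.5642, -0.0025, 0.0879]
ee_rot: [0.604, 0.797, 0.0, 0.001]
ft_force: [-9.0, -6.0, 24.9]
finger_gap: 0.223
```

```bash
python3 p.py f1 0.084; python3 -c "
from h import *
a=cv2.imread('pics/f1.png'); s=imaging.get_image('scene')[150:290,190:330]; s=cv2.cvtColor(s,cv2.COLOR_RGB2BGR)
cv2.imwrite('pics/f1b.png',np.hstack([cv2.resize(a,(450,338)),cv2.resize(s,(338,338))]))
imaging.get_image('top')
for cam in ['top','scene']:
  for n in ['jar_mid','carton_mid','gauge_mid']: print(cam,n,[(round(r['confidence'],2),np.round(r['rect'])) for r in cut_out(cam,n)[:1]])
print(readout.observe()['ft_force'])"
```

```text
[ 0.56415994 -0.00254128  0.08792153] 105.62043086617251 16.425 [-8.96400583 -6.01529958 24.93099226] 0.22337513387742883
0.96 [281.4, 258.4, 253.6, 231.9] ((562.2626953125, 0.259290874004364), 59.51051330566406) ((562.2933959960938, 0.2939434051513672), (117.40077209472656, 118.49630737304688), 29.919767379760742)
0.31 [283.6, 233.1, 420.5, 331.6] ((541.63525390625, 74.35555267333984), 81.87225341796875) ((539.6990966796875, 74.35572052001953), (28.375452041625977, 194.3309783935547), 105.83599853515625)
stripe [ 15.18244406 189.032358  ] 5810 [0.4423 0.0073] -86.52402514729481
stripe [368.46021505 275.19247312] 930 [0.6011 0.01  ] 14.105719592758595
top jar_mid [(0.66, array([262., 136.,  14.,  16.]))]
top carton_mid [(0.68, array([340., 140.,  53.,  31.]))]
top gauge_mid [(0.74, array([294., 280.,  21.,   9.]))]
scene jar_mid [(0.71, array([290., 284.,  23.,  31.]))]
scene carton_mid [(0.69, array([194., 273.,  73.,  45.]))]
scene gauge_mid []
[-8.85317936 -5.69309558 24.51692633]
```

View pics/f1b.png

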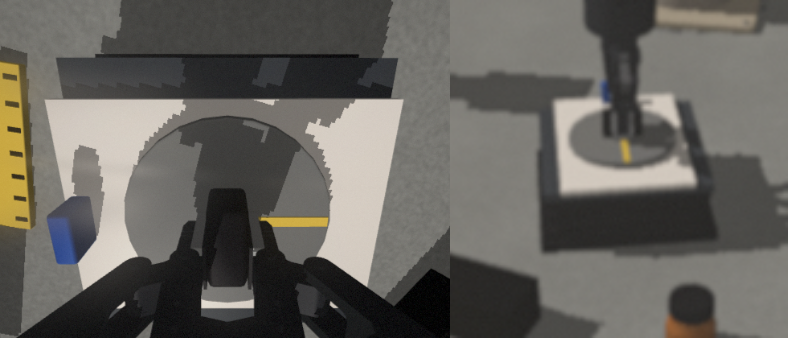

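The plate lies flat on the sheet and hasn't slipped in the grip, since its stripe is at the same wrist pixels as before. The height has stalled at the expected level under about 28 N, and the jar, carton and scale bar are unmoved. I'm handing in.

```bash
python3 -c "
from h import *
print(workorder.sign_off())"
```

```text
the job is handed in; nothing more can be done
None
```

The job is done and handed in at about 16.5 s. The white sheet lies on the stage with its opening around the boss, and the grey plate is on top of it, held pressed down.

- **Sheet:** I picked it up by the blue tab, set it on the stage and let go. Its centre was within about 2 mm of the bore, and its angle matched the stage (15.6° against 15.5°).
- **Plate:** I lined its stripe up with the keyway using the wrist camera. The key slipped in on the way down with no extra turning.
- **Last checks:**
  - The tool stopped at 87.9 mm, against about 88 mm expected for fully home. Commanding 1 mm further only raised the force.
  - The net push is about 28 N, against the spring's 10 N.
  - The plate looks flat on the sheet and had not slipped in the grip.
- **Left in place:** The jar and carton are where they were in both fixed views. The scale bar was partly hidden by the arm in the top view and not found in the scene view, but the part that shows looks unmoved.
- **Disagreements:** Camera estimates differed by up to 3–4 mm in places (the sheet's centre between the two views, the plate's centre against the grip). A side force of about 9–11 N remains from the shaft resting against the bore. I did not read the plunger directly; its position is inferred from height and force.

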